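Set the dose wheel of a laundromat dosing pump

ROBOT

A 6-joint arm with a two-finger parallel gripper is mounted at the origin on the work surface. World frame = base frame: x ahead of the robot, y to its left, z up, the work surface at z = 0. Lengths are in m, angles in rad, forces in N, time in s.
With the tool pointing down it reaches from about 0.35 to 0.975 m from the base axis. Payload 4.9 kg.
Tool frame: the origin (TCP) lies at the very end of the fingers, on their centre line; the grasp point (between the pads) lies 19 mm behind it; z points along the fingers, y is the line along which they close (so a half turn about z gives the same grasp; the last joint's range is limited). The gripper opens to 85 mm and grips with 20 to 120 N. Pads are 22 mm wide; open, the fingers measure 114 mm over their backs; the gripper's body (76 mm by 85 mm) begins 54 mm behind the grasp point. The pads swing forward as they close: fully open they stand 13 mm farther back than shut.
Start: joints at [1.146, 0.053, 1.613, -0, 1.476, -0.119], TCP at [0.188, 0.596, 0.231] pointing down, gripper open.
Joint ranges: [-3.01, 3.01], [-1.01, 2.22], [0.06, 2.58], [-1.02, 4.17], [0.09, 2.62], [-3.14, 3.14]. Speed limits (rad/s): [2.57, 2.57, 3.14, 3.14, 3.14, 3.14].

INTERFACE

Orientations are given as a unit quaternion [w, x, y, z].
In Python, from plant import state, optics, ticket, nets gives the robot as it stands. The module is installed in compiled form; this text tells all that it offers.
- The arm moves only by the shell command python3 -m inch 'ROWS' [OPENING]. ROWS is JSON, a list of rows, each an object of numbers: "dx", "dy", "dz": the shift along the tool's x, y, z as a fraction of full scale; "rx", "ry", "rz": the turn, a rotation vector about the tool's x, y, z as a fraction of full scale. In form: [{"dx": .., "dy": .., "dz": .., "rx": .., "ry": .., "rz": ..}, ...]. A call has 1 to 5 rows; each row is the pose to reach, as a shift and turn from the pose commanded when the call began, along the tool's axes at that moment; what a row does not reach only later rows make up. Full scale, the value 1, is 0.8 m for a shift and 1.5 rad for a turn. A row lasts 1/10 s, in which the tool goes at most 50 mm and 8.59 degrees, less where a joint would pass 70% of its speed; a pose out of reach is approached as far as the arm can. A call with a number of a shift or a turn outside -1 to 1 is refused whole. A call with a gripper value outside its range is refused whole. OPENING is the opening, from -1 (shut) to 1 (fully open), set as the call begins (- or left out, the last holds). The fingers move at their own pace and stop on an object; the grip force is fixed at half the most. Time passes only in rows, so rows that repeat a pose let the fingers close. It gives the time, the measured TCP pose, the force, the opening and the grip force at its end, in the units of the state.
- state(): the state, without advancing time (a new reading comes with each control period).
- optics.grab_frame(name): name is "side" or "top"; returns the picture (384x512x3 uint8, red, green, blue); there is no depth.
- optics.camera_info(name): a dict with "fx", "fy", "cx", "cy" (pixels), "R" (3x3) and "t" (3): a world point X has camera coordinates R X + t. Camera axes: x right, y down, z forward; pixel columns grow to the right and rows downward; lengths in m; the calibration is good to about 2 mm. A picture is of the moment at which its call begins. camera_info takes no time and is no camera call.
- ticket.job_done(): hands the job in; it is judged then, once.
Trained networks look in the newest picture that a camera, given by its name, has taken for a name from the list of things; names that differ only in an ending like _2 or _b are one class to them, and where a whole thing is asked for, a point or a joint stands for the part that bears it (a point fixed in the world has none). Each returns a list of dicts, best first, with "confidence" (0 to 1); they miss things now and then, are a little off and sometimes report something else, mostly with a low value. They report only what shows in the picture. A call takes as long as a camera call. They do not tell look-alikes from the thing itself.
- nets.boxes_of(camera, name): "bbox" ([centre column, centre row, width, height] in pixels, round what is visible of it).
- nets.outline_of(camera, name): "pixels" (384x512 bool, what is visible of it) and "bbox" ([centre column, centre row, width, height] in pixels, round what is visible of it).
The state is a dict: "time": time; "joint_pos": joint angles; "joint_vel": joint speeds; "joint_efforts": joint torques, N m; "tool_pos": TCP position; "tool_rot": TCP orientation; "contact_force": force on the tool from outside, world axes, zero at the start; "ft_torque": the same for the moment, N m; "gripper_width": opening from 0.0 (shut) to 1.0 (fully open); "grasp_force": force on a finger pad.
Only numpy, scipy, OpenCV 4.12 (cv2) and the standard library are available. Lean on these libraries where they do the work, as an engineer would, in place of code of your own. Each camera call takes 0.05 s, during which the arm holds its last target. There are 200 camera calls.

TASK

On the dosing pump with the blue wheel, flick the wheel's edge round clockwise (seen from above) with a fingertip, click by click, until its white lobe has clicked into place at the black arrow, without running on past it. Only then press that pump's green button fully down and let it come up again, to store the dose. Grasp nothing, and leave the red-wheel pump and the bottle and cup as they are.

Things in the scene. Friction and masses are not known exactly. Their poses are not given: they have to be found in the camera images.
- blue_pump: orange dosing pump with the blue wheel, fixed. Origin: centre of its underside; +x from its front (robot side) to its rear, y left, z up. Front deck 60 mm high, x -85 to 40, y +-75 mm; rear block 78 mm high, x 40 to 95, y +-75 mm, with a black arrow at y = 0 pointing to -x at the wheel. Wheel axis upright at x = -22, y = 0. Store button on the rear block at x = 68, y = 46
- blue_wheel (a joint): angle of the blue wheel, rad, grows clockwise seen from above; 0 = white lobe at the arrow. Rests at clicks 60 deg (1.047) apart: pushed past half way it snaps to the next, short of that it springs back. Starts 2 to 4 clicks before 0 (-2.09, -3.14 or -4.19). Stops at -4.66 and +1.52, so only clockwise leads to 0. Takes up to 5 N at a lobe tip
- blue_hub (a point): centre of the blue wheel's top face, 88 mm above the counter. Wheel lies flat, 18 mm thick, 10 mm clear of the deck: round body of 33 mm radius with six straight lobes 9 mm wide, 60 deg apart, reaching to 50 mm from the axis; one lobe white (with a white stripe on the hub), five blue. At rest one lobe points at the arrow (pump +x) and one to the pump's front (-x)
- blue_white_lobe (a point): point on the top face of the blue wheel's white lobe, 46 mm from the wheel's axis
- blue_store (a joint): travel of the blue-wheel pump's store button, m: 0 out, 0.006 fully down; spring return, 4 N when fully down; a press counts beyond 0.004
- blue_store_top (a point): centre of the top of that green store button (radius 13 mm), which moves straight down when pressed
- red_pump: bystander: a second fixed pump of the same build and frame as the blue-wheel pump, but with a red wheel
- red_wheel (a joint): angle of the red wheel, rad, same sense as the blue one; to be left alone
- red_white_lobe (a point): point on the red wheel's white lobe, 46 mm from its axis and 88 mm above the counter
- red_store (a joint): travel of the red-wheel pump's store button, m; to be left alone
- bottle: bystander: white bottle with blue label, 68 mm across, 150 mm tall, loose; origin at the centre of its underside
- cup: bystander: open yellow plastic measuring cup, 72 mm across, 75 mm tall, loose; origin at the centre of its underside
There are look-alikes about, which are no part of the job. Leave any pink or turquoise look-alike of the blue_pump alone.

How it is judged:
On the way, in this order (a step that is already met when the one before it is completed fails the run):
1. the blue wheel's white lobe rests at the arrow (value of joint blue_wheel between -0.12 and 0.12 rad), for 0.3 s.
2. the store button of that pump is pressed down (value of joint blue_store above 0.004 m), for 0.05 s.
At the end, for the whole second after the job is handed in: White lobe of the blue wheel within 0.12 rad of the arrow, at rest; its button pressed beyond 4 mm after that and up again (under 1.5 mm); red wheel's white lobe within 10 mm of its start, its button up; bottle and cup moved under 25 mm, upright (all of step 1 and velocity of joint blue_wheel between -0.1 and 0.1 rad/s and value of joint each of blue_store, red_store below 0.0015 m and distance of red_white_lobe from where it was at the start of the episode below 0.01 m and not (distance of any of bottle, cup from where it was at the start of the episode above 0.025 m) and angle between each of bottle, cup's own z axis and vertical below 0.2 rad); the robot touches nothing.
It fails at once if the blue wheel is run past the arrow by more than half a click (value of joint blue_wheel above 0.6 rad).
It fails at once if the button is pressed while the white lobe is not at the arrow (value of joint blue_store above 0.003 m and not (value of joint blue_wheel between -0.12 and 0.12 rad)).
It fails at once if the red wheel is turned (distance of red_white_lobe from where it was at the start of the episode above 0.025 m).
It fails at once if the red-wheel pump's button is pressed (value of joint red_store above 0.003 m).
It fails at once if the bottle or cup is moved, lifted or carried (25 mm) (distance of any of bottle, cup from where it was at the start of the episode above 0.025 m).
It also fails if it takes over 64 s, if anything falls off the work surface, if the arm or the gripper's body presses on something with over 40 N, if the wrist force passes 120 N, or if a joint passes its speed limit or range.

## Working session

There is one attempt and no reset: what is moved stays moved. The work goes in short steps, Python scripts to look and compute and a shell command to move; the robot and the scene stay as the last step left them, time stands still between calls to the robot, and variables do not carry over. Pictures are saved under pics/ and viewed, at most 10 in all, crops included, and the job is handed in when it is done.

```bash
mkdir -p pics; python3 - <<'E'
from plant import state, optics
import cv2,numpy as np
for n in("top","side"):
    f=optics.grab_frame(n); cv2.imwrite(f"pics/{n}0.png",cv2.cvtColor(f,cv2.COLOR_RGB2BGR))
    c=optics.camera_info(n); print(n,c['fx'],c['cx'],c['cy'],np.round(c['R'],3).tolist(),np.round(c['t'],3))
s=state();print(s['tool_pos'],s['tool_rot'],s['time'],s['gripper_width'])
E
```

```text
top 426.9865033338589 253.93757285813408 202.36355516026757 [[0.039, -0.999, -0.005], [-0.979, -0.037, -0.202], [0.202, 0.013, -0.979]] [-0.018  0.531  1.313]
side 435.9516232494892 259.71003542153346 192.19860562391233 [[0.93, -0.368, 0.014], [-0.223, -0.593, -0.774], [0.293, 0.716, -0.633]] [-0.484  0.199  0.944]
[0.18793312 0.59549211 0.23019955] [-2.46337280e-04  1.52325038e-01  9.88330031e-01 -8.78342272e-04] 0.1 0.9994305627126869
```

View pics/top0.png

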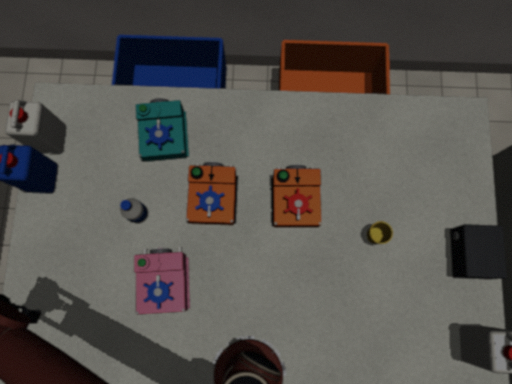

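View pics/side0.png

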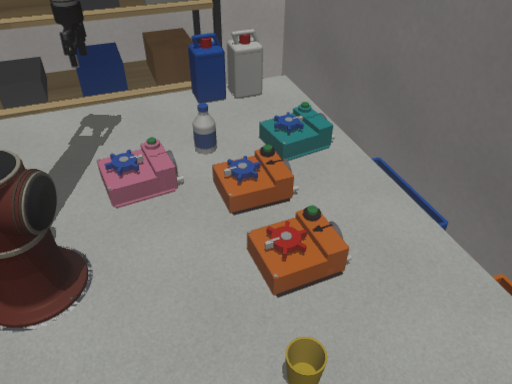

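The top view shows blue wheels on the orange pump (211,200), the teal pump (159,132) and the pink pump (158,292), plus a red wheel on an orange pump (297,203). By the description I choose the orange one with the blue wheel at (211,200). The bottle is at (133,210) and the cup at (378,232). The side view shows the same pump at (252,180), with its white lobe pointing towards the robot.

```bash
cat > h.py <<'E'
from plant import state, optics, nets
import cv2,numpy as np
def cam(n):
    c=optics.camera_info(n); return np.array([[c['fx'],0,c['cx']],[0,c['fy'],c['cy']],[0,0,1]]),np.array(c['R']),np.array(c['t'])
def ray(n,uv,z):
    K,R,t=cam(n); d=R.T@np.linalg.solve(K,[uv[0],uv[1],1]); o=-R.T@t; return o+d*(z-o[2])/d[2]
def proj(n,X):
    K,R,t=cam(n); p=K@(R@np.asarray(X)+t); return p[:2]/p[2]
def rect(n,f,c,z,half,px=600):  # up = +x world, left = +y
    P=[(half,half),(half,-half),(-half,-half),(-half,half)]
    src=np.float32([proj(n,[c[0]+a,c[1]+b,z]) for a,b in P]); dst=np.float32([[0,0],[px,0],[px,px],[0,px]])
    return cv2.warpPerspective(f,cv2.getPerspectiveTransform(src,dst),(px,px),flags=cv2.INTER_CUBIC)
E
python3 - <<'E'
from h import *
out=[]
fr={n:optics.grab_frame(n) for n in("top","side")}
c0=ray("top",(211,200),.088);print("c0",c0, ray("side",(243,169),.088))
for n in fr:
    f=fr[n].astype(int)
    for nm in("top","side"):
        pass
    hsv=cv2.cvtColor(fr[n],cv2.COLOR_RGB2HSV)
    p=proj(n,c0); Y,X=np.mgrid[:384,:512]; near=np.hypot(X-p[0],Y-p[1])<45
    def cen(m,z,t): 
        m=m&near; q=(X[m].mean(),Y[m].mean()); print(n,t,m.sum(),np.round(q,1),np.round(ray(n,q,z),4))
    h,s,v=[hsv[...,i].astype(int) for i in range(3)]
    cen((h>100)&(h<130)&(s>110)&(v>60)&(np.hypot(X-p[0],Y-p[1])<22),.088,"blue")
    cen((h>45)&(h<90)&(s>80),.082,"green")
    m=near&(s<70)&(v>130)&(np.hypot(X-p[0],Y-p[1])<20); 
    if m.any(): cen(m,.088,"white")
    out.append(rect(n,fr[n],c0,.088,.13,400))
cv2.imwrite("pics/r0.png",cv2.cvtColor(np.hstack(out),cv2.COLOR_RGB2BGR))
for n in fr:
  for nm in("blue_hub","blue_white_lobe","blue_store_top","blue_pump","bottle","cup"):
    for d in nets.boxes_of(n,nm)[:5]:
        b=d['bbox']; print(n,nm,round(d['confidence'],2),np.round(b),np.round(ray(n,b[:2],.088),3))
E
```

```text
c0 [0.52655008 0.13597442 0.088     ] [0.52179806 0.12547576 0.088     ]
top blue 300 [209.4 199.9] [0.5267 0.1411 0.088 ]
top green 70 [196.1 171.8] [0.6175 0.1896 0.082 ]
side blue 380 [244.  168.2] [0.5254 0.1277 0.088 ]
side green 339 [272.1 142.5] [0.6453 0.2239 0.082 ]
side white 321 [239.2 155.5] [0.533  0.1869 0.088 ]
top blue_hub 0.76 [208. 201.  28.  34.] [0.524 0.146 0.088]
top blue_hub 0.62 [158. 292.  28.  34.] [0.241 0.279 0.088]
top blue_hub 0.6 [161. 136.  24.  27.] [0.732 0.311 0.088]
top blue_hub 0.23 [135. 210.  26.  27.] [0.485 0.371 0.088]
top blue_hub 0.15 [194. 172.   8.   6.] [0.617 0.197 0.088]
top blue_white_lobe 0.88 [159. 291.  30.  34.] [0.242 0.275 0.088]
top blue_white_lobe 0.79 [160. 135.  30.  31.] [0.734 0.315 0.088]
top blue_white_lobe 0.65 [208. 201.  24.  26.] [0.524 0.144 0.088]
top blue_store_top 0.4 [141. 263.  10.   8.] [0.324 0.336 0.088]
top blue_pump 0.94 [212. 194.  52.  63.] [0.545 0.135 0.088]
top blue_pump 0.77 [162. 281.  56.  70.] [0.272 0.268 0.088]
top blue_pump 0.69 [162. 131.  55.  73.] [0.749 0.309 0.088]
top bottle 0.62 [135. 211.  28.  28.] [0.483 0.372 0.088]
top cup 0.7 [378. 234.  28.  22.] [ 0.439 -0.383  0.088]
side blue_hub 0.79 [240. 168.  40.  27.] [0.514 0.131 0.088]
side blue_hub 0.74 [287. 123.  29.  25.] [0.726 0.3   0.088]
side blue_hub 0.6 [124. 163.  34.  22.] [0.237 0.261 0.088]
side blue_white_lobe 0.93 [289. 124.  32.  17.] [0.728 0.292 0.088]
side blue_white_lobe 0.86 [124. 163.  42.  26.] [0.237 0.26  0.088]
side blue_white_lobe 0.66 [240. 170.  37.  27.] [0.514 0.122 0.088]
side blue_store_top 0.5 [154. 141.  13.  12.] [0.331 0.341 0.088]
side blue_pump 0.75 [256. 180.  86.  66.] [0.537 0.071 0.088]
side blue_pump 0.75 [297. 131.  76.  60.] [0.735 0.248 0.088]
side blue_pump 0.72 [140. 174.  88.  69.] [0.269 0.196 0.088]
side bottle 0.91 [204. 131.  27.  51.] [0.478 0.342 0.088]
side cup 0.7 [305. 360.  47.  47.] [ 0.436 -0.413  0.088]
```

View pics/r0.png

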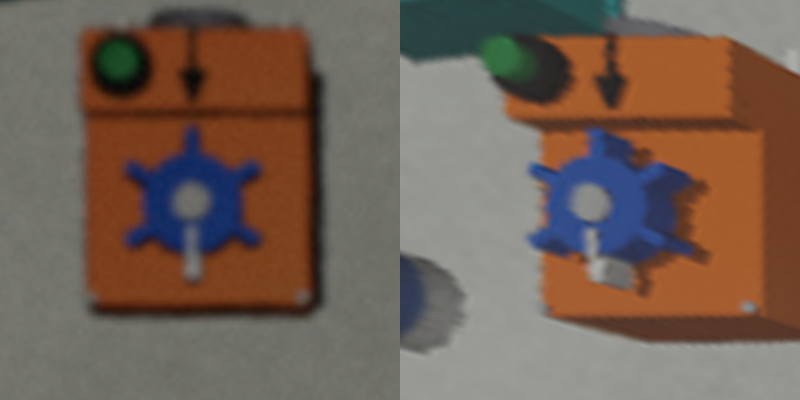

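The crop confirms the orange pump: the arrow is at (191,90), the green button at (118,62) and the hub at (191,202) in both rectified views. That puts the hub at about (0.525, 0.142), with pump yaw about 0. The white lobe points to the front at (193,280), so the angle is -3.14 and it needs 3 clicks. I'll push the front lobe towards +y with the shut fingers. First I shut them and square the tool up.

```bash
python3 -m inch '[{"rz":-0.07},{"rz":-0.14},{"rz":-0.2047},{"rz":-0.2047}]' -1; python3 - <<'E'
from h import *
from scipy.spatial.transform import Rotation as Ro
s=state();q=s['tool_rot'];M=Ro.from_quat([q[1],q[2],q[3],q[0]]).as_matrix();print(np.round(M,3).tolist())
d=np.array([.477,.114,.15])-s['tool_pos'];print("frac",M.T@d/.8)
for z in(.08,.085,.09,.095,.1,.105):print(z,ray("top",proj("top",[.616,.1893,.088]),z).round(4),ray("side",proj("side",[.624,.201,.088]),z).round(4))
E
```

```text
[[-0.954, 0.301, 0.0], [0.301, 0.954, 0.0], [-0.0, 0.0, -1.0]]
frac [-0.52571543 -0.46586138  0.10165954]
0.08 [0.6182 0.1906 0.08  ] [0.6288 0.2122 0.08  ]
0.085 [0.6168 0.1898 0.085 ] [0.6258 0.2052 0.085 ]
0.09 [0.6154 0.189  0.09  ] [0.6228 0.1982 0.09  ]
0.095 [0.6141 0.1882 0.095 ] [0.6198 0.1912 0.095 ]
0.1 [0.6127 0.1874 0.1   ] [0.6167 0.1842 0.1   ]
0.105 [0.6113 0.1866 0.105 ] [0.6137 0.1772 0.105 ]validation failed for argument at $[0]...
```

```bash
python3 -m inch '[{"dx":0,"dy":0,"dz":0,"rx":0,"ry":0,"rz":-0.07},{"dx":0,"dy":0,"dz":0,"rx":0,"ry":0,"rz":-0.14},{"dx":0,"dy":0,"dz":0,"rx":0,"ry":0,"rz":-0.2047},{"dx":0,"dy":0,"dz":0,"rx":0,"ry":0,"rz":-0.2047}]' -1; python3 - <<'E'
from h import *
from scipy.spatial.transform import Rotation as Ro
s=state();q=s['tool_rot'];M=Ro.from_quat([q[1],q[2],q[3],q[0]]).as_matrix();print(np.round(M,3).tolist(),s['gripper_width'])
d=np.array([.477,.114,.15])-s['tool_pos'];print("frac",M.T@d/.8)
E
```

```text
time: 1.2
tool_pos: [0.1881, 0.596, 0.2313]
tool_rot: [0.0, -0.001, 1.0, -0.0]
contact_force: [-0.9, -1.1, -0.3]
gripper_width: 0.333
grasp_force: 0.0
[[-1.0, -0.001, 0.0], [-0.001, 1.0, -0.0], [-0.0, -0.0, -1.0]] 0.3330443742435074
frac [-0.36045478 -0.60285004  0.10163111]
```

```bash
python3 -m inch '[{"dx":-0.36,"dy":-0.603,"dz":0,"rx":0,"ry":0,"rz":0},{"dx":-0.36,"dy":-0.603,"dz":0,"rx":0,"ry":0,"rz":0},{"dx":-0.36,"dy":-0.603,"dz":0,"rx":0,"ry":0,"rz":0},{"dx":-0.36,"dy":-0.603,"dz":0,"rx":0,"ry":0,"rz":0},{"dx":-0.36,"dy":-0.603,"dz":0,"rx":0,"ry":0,"rz":0}]'
```

```text
time: 1.7
tool_pos: [0.3172, 0.3799, 0.2315]
tool_rot: [0.0, 0.0, 1.0, 0.0]
contact_force: [1.7, -0.6, -0.1]
gripper_width: 0.002
grasp_force: 0.0
```

```bash
python3 -m inch '[{"dx":-0.2,"dy":-0.3325,"dz":0,"rx":0,"ry":0,"rz":0},{"dx":-0.2,"dy":-0.3325,"dz":0,"rx":0,"ry":0,"rz":0},{"dx":-0.2,"dy":-0.3325,"dz":0,"rx":0,"ry":0,"rz":0},{"dx":-0.2,"dy":-0.3325,"dz":0,"rx":0,"ry":0,"rz":0},{"dx":-0.2,"dy":-0.3325,"dz":0,"rx":0,"ry":0,"rz":0}]'; python3 -m inch '[{"dx":0,"dy":0,"dz":0,"rx":0,"ry":0,"rz":0},{"dx":0,"dy":0,"dz":0.06,"rx":0,"ry":0,"rz":0},{"dx":0,"dy":0,"dz":0.12,"rx":0,"ry":0,"rz":0},{"dx":0,"dy":0,"dz":0.163,"rx":0,"ry":0,"rz":0},{"dx":0,"dy":0,"dz":0.163,"rx":0,"ry":0,"rz":0}]'; python3 - <<'E'
from h import *
f=optics.grab_frame("side");g=optics.grab_frame("top")
a=cv2.resize(f[90:240,170:330],None,fx=2.5,fy=2.5,interpolation=2);b=cv2.resize(g[120:270,130:290],None,fx=2.5,fy=2.5,interpolation=2)
cv2.imwrite("pics/a1.png",cv2.cvtColor(np.hstack([a,b]),cv2.COLOR_RGB2BGR));print(state()['tool_pos'])
E
```

```text
time: 2.2
tool_pos: [0.4464, 0.1655, 0.2317]
tool_rot: [0.001, 0.001, 1.0, 0.0]
contact_force: [1.7, 1.5, 0.3]
gripper_width: -0.004
grasp_force: 0.0
time: 2.7
tool_pos: [0.4409, 0.167, 0.0951]
tool_rot: [-0.006, -0.0, 1.0, -0.001]
contact_force: [-0.4, -0.6, -0.4]
gripper_width: -0.0
grasp_force: 0.0
[0.44553954 0.16794029 0.10137462]
```

View pics/a1.png

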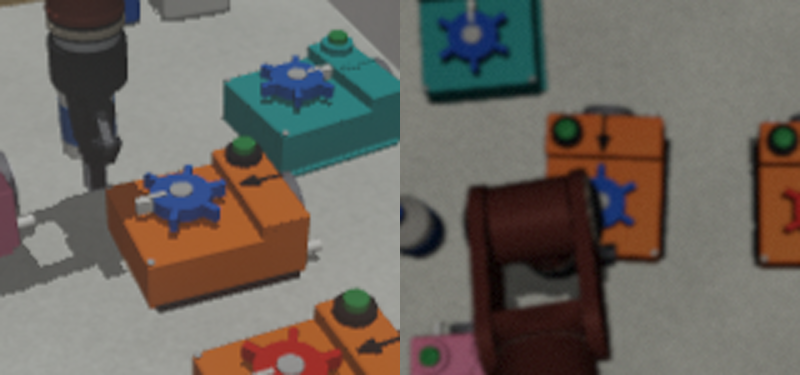

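Side crop: the shut finger hangs at (95,185), just in front of the pump, at z≈0.10. It hasn't yet reached the start point beside the white front lobe at (145,205). I'll finish the approach and then lower beside the lobe.

```bash
python3 -m inch '[{"dx":0,"dy":-0.066,"dz":0,"rx":0,"ry":0,"rz":0},{"dx":-0.038,"dy":-0.066,"dz":0,"rx":0,"ry":0,"rz":0},{"dx":-0.038,"dy":-0.066,"dz":0,"rx":0,"ry":0,"rz":0},{"dx":-0.038,"dy":-0.066,"dz":0,"rx":0,"ry":0,"rz":0},{"dx":-0.038,"dy":-0.066,"dz":0,"rx":0,"ry":0,"rz":0}]'; python3 - <<'E'
from h import *
f=optics.grab_frame("side")
cv2.imwrite("pics/a2.png",cv2.cvtColor(cv2.resize(f[100:230,170:330],None,fx=4,fy=4,interpolation=2),cv2.COLOR_RGB2BGR));print(state()['tool_pos'])
E
```

```text
time: 3.3
tool_pos: [0.477, 0.1153, 0.1028]
tool_rot: [0.001, -0.001, 1.0, 0.0]
contact_force: [-0.4, 0.2, -0.4]
gripper_width: -0.0
grasp_force: 0.0
[0.4765362  0.11534676 0.10224382]
```

View pics/a2.png

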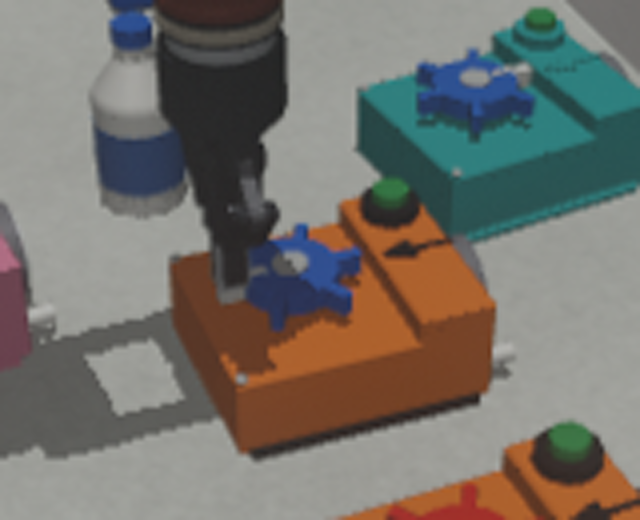

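The fingertip shows at (230,298) in the crop, on the near (-y) side of the white front lobe. Now I lower it to z≈0.077.

```bash
python3 -m inch '[{"dx":0,"dy":0,"dz":0.016,"rx":0,"ry":0,"rz":0},{"dx":0,"dy":0,"dz":0.031,"rx":0,"ry":0,"rz":0},{"dx":0,"dy":0,"dz":0.031,"rx":0,"ry":0,"rz":0},{"dx":0,"dy":0,"dz":0.031,"rx":0,"ry":0,"rz":0}]'; python3 -m inch '[{"dx":0,"dy":0.008,"dz":0,"rx":0,"ry":0,"rz":0},{"dx":0,"dy":0.016,"dz":0,"rx":0,"ry":0,"rz":0},{"dx":0,"dy":0.024,"dz":0,"rx":0,"ry":0,"rz":0},{"dx":0,"dy":0.024,"dz":0,"rx":0,"ry":0,"rz":0}]'
```

```text
time: 3.75
tool_pos: [0.4752, 0.1147, 0.0749]
tool_rot: [-0.001, -0.001, 1.0, -0.0]
contact_force: [0.2, 1.3, 0.3]
gripper_width: 0.003
grasp_force: 0.0
time: 4.15
tool_pos: [0.4762, 0.1337, 0.0762]
tool_rot: [0.0, -0.001, 1.0, -0.001]
contact_force: [0.2, -1.6, -2.5]
gripper_width: -0.001
grasp_force: 1.2
```

Contact at y≈0.131, so the fingers' half thickness is about 6 mm. Next is a slow push of about 24 mm.

```bash
python3 -m inch '[{"dx":0,"dy":0.006,"dz":0,"rx":0,"ry":0,"rz":0},{"dx":0,"dy":0.012,"dz":0,"rx":0,"ry":0,"rz":0},{"dx":0,"dy":0.018,"dz":0,"rx":0,"ry":0,"rz":0},{"dx":0,"dy":0.022,"dz":0,"rx":0,"ry":0,"rz":0},{"dx":0,"dy":0.022,"dz":0,"rx":0,"ry":0,"rz":0}]';python3 -m inch '[{"dx":0,"dy":0.004,"dz":0,"rx":0,"ry":0,"rz":0},{"dx":0,"dy":0.007,"dz":0,"rx":0,"ry":0,"rz":0},{"dx":0,"dy":0.007,"dz":0,"rx":0,"ry":0,"rz":0}]'; python3 - <<'E'
from h import *
f=optics.grab_frame("side")
cv2.imwrite("pics/a3.png",cv2.cvtColor(cv2.resize(f[100:230,170:330],None,fx=4,fy=4,interpolation=2),cv2.COLOR_RGB2BGR));print(state()['tool_pos'])
E
```

```text
time: 4.65
tool_pos: [0.4762, 0.1525, 0.0763]
tool_rot: [0.0, -0.001, 1.0, 0.001]
contact_force: [-0.5, 1.1, 0.3]
gripper_width: -0.0
grasp_force: 0.0
time: 4.95
tool_pos: [0.476, 0.1575, 0.0761]
tool_rot: [-0.0, -0.001, 1.0, 0.0]
contact_force: [-1.2, -0.3, -0.2]
gripper_width: 0.001
grasp_force: 0.2
[0.47601716 0.15741617 0.0760958 ]
```

View pics/a3.png

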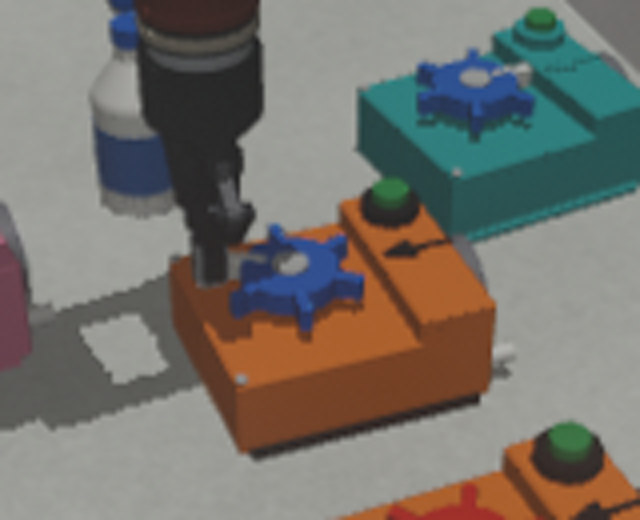

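The wheel is mid-turn: its lobes sit between click positions and the stripe points to (245,262). I push a few mm more.

```bash
python3 -m inch '[{"dx":0,"dy":0.004,"dz":0,"rx":0,"ry":0,"rz":0},{"dx":0,"dy":0.008,"dz":0,"rx":0,"ry":0,"rz":0},{"dx":0,"dy":0.008,"dz":0,"rx":0,"ry":0,"rz":0},{"dx":0,"dy":0.008,"dz":0,"rx":0,"ry":0,"rz":0}]'; python3 - <<'E'
from h import *
f=optics.grab_frame("side")
cv2.imwrite("pics/a4.png",cv2.cvtColor(cv2.resize(f[100:230,170:330],None,fx=4,fy=4,interpolation=2),cv2.COLOR_RGB2BGR));print(state()['tool_pos'])
E
```

```text
time: 5.4
tool_pos: [0.4762, 0.1636, 0.0761]
tool_rot: [0.0, -0.001, 1.0, 0.0]
contact_force: [-0.1, 0.6, 0.6]
gripper_width: 0.002
grasp_force: 0.0
[0.47615295 0.16352989 0.07614268]
```

View pics/a4.png

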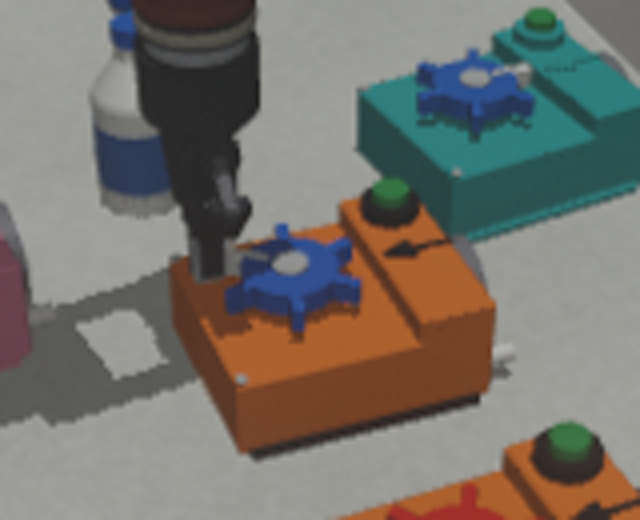

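I'll measure the angle numerically rather than by eye.

```bash
cat >> h.py <<'E'
H=np.array([.525,.1418,.088])
def ring(n,f,r):  # psi = clockwise angle from -x (front) seen from above: front->+y
    a=np.deg2rad(np.arange(0,360,2)); P=[proj(n,H+[-r*np.cos(x),r*np.sin(x),0]) for x in a]
    hsv=cv2.cvtColor(f,cv2.COLOR_RGB2HSV); m=np.float32(P)[None]
    return cv2.remap(hsv,m,None,cv2.INTER_LINEAR)[0].astype(int)
def angle(n="side"):
    f=optics.grab_frame(n); sc=np.zeros(30)
    for r in(.042,.045,.048):
        s=ring(n,f,r); b=((s[:,0]>100)&(s[:,0]<130)&(s[:,1]>100)).astype(float)
        for k in range(30): sc[k]+=sum(b[(k+30*j+d)%180] for j in range(6) for d in(-2,-1,0,1,2))-sum(b[(k+30*j+d)%180] for j in range(6) for d in range(8,23))
    w=0
    for r in(.016,.02,.024): s=ring(n,f,r); w=w+(s[:,1]<110)*1.
    w2=0
    for r in(.038,.042,.045): s=ring(n,f,r); w2=w2+((s[:,1]<60)&(s[:,2]>110))*1.
    mx=lambda w:np.rad2deg(np.angle(np.sum(w*np.exp(1j*np.deg2rad(np.arange(0,360,2))))))
    print(n,"lobe mod60:",2*int(sc.argmax()),round(sc.max()),"stripe:",round(mx(w)),int(w.sum()),"white lobe:",round(mx(w2)),int(w2.sum()))
E
python3 -c "
from h import *
angle();angle('top')"
```

```text
side lobe mod60: 46 -41 stripe: 59 94 white lobe: 88 86
top lobe mod60: 44 21 stripe: -142 103 white lobe: 0 0
```

```bash
python3 -m inch '[{"dx":0.013,"dy":0,"dz":0,"rx":0,"ry":0,"rz":0},{"dx":0.025,"dy":0,"dz":0,"rx":0,"ry":0,"rz":0},{"dx":0.025,"dy":0,"dz":0,"rx":0,"ry":0,"rz":0},{"dx":0.025,"dy":0,"dz":0,"rx":0,"ry":0,"rz":0}]'; python3 -c "
from h import *
angle();angle('top')"
```

```text
time: 5.95
tool_pos: [0.4557, 0.1635, 0.0761]
tool_rot: [0.0, -0.001, 1.0, 0.0]
contact_force: [0.2, -0.2, 0.8]
gripper_width: 0.001
grasp_force: 0.0
side lobe mod60: 46 -38 stripe: 42 42 white lobe: 85 92
top lobe mod60: 42 17 stripe: -63 115 white lobe: 0 0
```

```bash
python3 - <<'E'
import h
from h import *
g=optics.grab_frame
for n in("side","top"):
    fake=cv2.cvtColor(cv2.imread(f"pics/{n}0.png"),cv2.COLOR_BGR2RGB)
    class O: 
        grab_frame=staticmethod(lambda n:fake); camera_info=staticmethod(optics.camera_info)
    h.optics=O; angle(n)
cv2.imwrite("pics/a5.png",cv2.cvtColor(rect("side",g("side"),H,.088,.08,600),cv2.COLOR_RGB2BGR))
E
```

```text
Traceback (most recent call last):
  File "h.py", line 26, in angle
    for r in(.038,.042,.045): s=ring(n,f,r); w2=w2+((s[:,1]<60)&(s[:,2]>110))*1.
                                ~~~~^^^^^^^
  File "h.py", line 15, in ring
    a=np.deg2rad(np.arange(0,360,2)); P=[proj(n,H+[-r*np.cos(x),r*np.sin(x),0]) for x in a]
                                         ~~~~^^^^^^^^^^^^^^^^^^^^^^^^^^^^^^^^^^
  File "h.py", line 8, in proj
    K,R,t=cam(n); p=K@(R@np.asarray(X)+t); return p[:2]/p[2]
          ~~~^^^
  File "h.py", line 4, in cam
    c=optics.camera_info(n); return np.array([[c['fx'],0,c['cx']],[0,c['fy'],c['cy']],[0,0,1]]),np.array(c['R']),np.array(c['t'])
ValueError: time passes only in moves, steps and waits
```

```bash
sed -i 's/^def cam(n):/from functools import lru_cache\n@lru_cache(None)\ndef cam(n):/; s/^def angle(n="side"):/def angle(n="side",f=None):/; s/    f=optics.grab_frame(n); sc=/    f=optics.grab_frame(n) if f is None else f; sc=/' h.py; python3 - <<'E'
from h import *
for n in("side","top"): angle(n,cv2.cvtColor(cv2.imread(f"pics/{n}0.png"),cv2.COLOR_BGR2RGB))
f=optics.grab_frame("side"); angle("side",f)
cv2.imwrite("pics/a5.png",cv2.cvtColor(rect("side",f,H,.088,.08,600),cv2.COLOR_RGB2BGR)); print(state()['time'])
E
```

```text
side lobe mod60: 4 -16 stripe: 0 41 white lobe: 65 116
top lobe mod60: 0 41 stripe: 0 34 white lobe: -1 14
side lobe mod60: 46 -38 stripe: 43 44 white lobe: 84 93
6.1
```

View pics/a5.png

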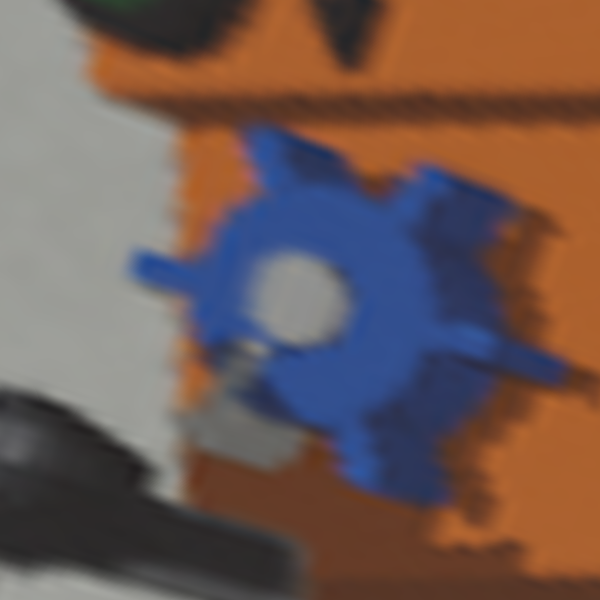

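In the rectified side crop, the white lobe is at (250,430), about 43° past the front, and the finger is clear at lower left. I'll lift away, wait and re-measure.

```bash
python3 -m inch '[{"dx":0.01,"dy":0,"dz":-0.03,"rx":0,"ry":0,"rz":0},{"dx":0.01,"dy":0,"dz":-0.03,"rx":0,"ry":0,"rz":0},{"dx":0.01,"dy":0,"dz":-0.03,"rx":0,"ry":0,"rz":0},{"dx":0.01,"dy":0,"dz":-0.03,"rx":0,"ry":0,"rz":0}]'; python3 -c "
from h import *
f=optics.grab_frame('side');angle('side',f);angle('top')
cv2.imwrite('pics/a6.png',cv2.cvtColor(rect('side',f,H,.088,.08,600),cv2.COLOR_RGB2BGR))"
```

```text
time: 6.5
tool_pos: [0.448, 0.1633, 0.0993]
tool_rot: [-0.0, -0.001, 1.0, -0.0]
contact_force: [0.5, -0.1, -0.1]
gripper_width: 0.002
grasp_force: 0.0
side lobe mod60: 46 -38 stripe: 41 41 white lobe: 85 92
top lobe mod60: 44 34 stripe: 52 115 white lobe: 0 0
```

The wheel stays at about 43° with the finger clear, so friction holds it. I'll keep pushing in small measured steps, now on the next lobe at about -17°.

```bash
python3 -m inch '[{"dx":0,"dy":-0.06,"dz":0,"rx":0,"ry":0,"rz":0},{"dx":-0.036,"dy":-0.072,"dz":0,"rx":0,"ry":0,"rz":0},{"dx":-0.036,"dy":-0.072,"dz":0,"rx":0,"ry":0,"rz":0},{"dx":-0.036,"dy":-0.072,"dz":0.029,"rx":0,"ry":0,"rz":0},{"dx":-0.036,"dy":-0.072,"dz":0.029,"rx":0,"ry":0,"rz":0}]'; python3 -m inch '[{"dx":0,"dy":0.008,"dz":0,"rx":0,"ry":0,"rz":0},{"dx":0,"dy":0.016,"dz":0,"rx":0,"ry":0,"rz":0},{"dx":0,"dy":0.024,"dz":0,"rx":0,"ry":0,"rz":0},{"dx":0,"dy":0.024,"dz":0,"rx":0,"ry":0,"rz":0},{"dx":0,"dy":0.024,"dz":0,"rx":0,"ry":0,"rz":0}]';python3 -c "
from h import *
angle();angle('top')"
```

```text
time: 7.1
tool_pos: [0.4744, 0.1058, 0.0737]
tool_rot: [-0.003, -0.001, 1.0, -0.0]
contact_force: [-0.5, -0.3, -1.0]
gripper_width: -0.003
grasp_force: 0.0
time: 7.6
tool_pos: [0.4773, 0.1252, 0.0776]
tool_rot: [0.001, -0.001, 1.0, -0.0]
contact_force: [-0.1, -3.4, 0.6]
gripper_width: -0.001
grasp_force: 1.7
side lobe mod60: 14 -12 stripe: 30 152 white lobe: 104 41
top lobe mod60: 30 2 stripe: 0 0 white lobe: 0 0
```

```bash
python3 -c "
from h import *
f=optics.grab_frame('side')
cv2.imwrite('pics/a7.png',cv2.cvtColor(rect('side',f,H,.088,.08,600),cv2.COLOR_RGB2BGR))"
```

```text
(no output)
```

View pics/a7.png

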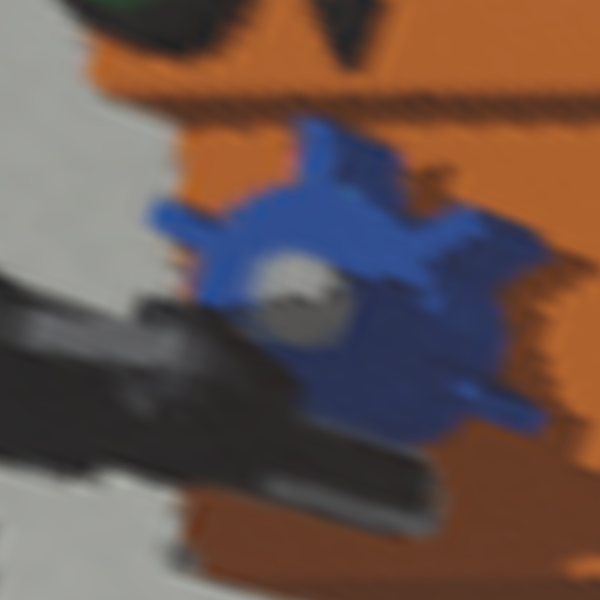

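The lobes are now close to a click position (upper lobe at (315,120)), and the finger covers the white one. I'll back out to the front and measure.

```bash
python3 -m inch '[{"dx":0.013,"dy":0,"dz":0,"rx":0,"ry":0,"rz":0},{"dx":0.03,"dy":0,"dz":0,"rx":0,"ry":0,"rz":0},{"dx":0.05,"dy":0,"dz":0,"rx":0,"ry":0,"rz":0},{"dx":0.07,"dy":0,"dz":-0.03,"rx":0,"ry":0,"rz":0},{"dx":0.07,"dy":0,"dz":-0.03,"rx":0,"ry":0,"rz":0}]'; python3 -c "
from h import *
f=optics.grab_frame('side');angle('side',f);angle('top')
cv2.imwrite('pics/a8.png',cv2.cvtColor(rect('side',f,H,.088,.08,500),cv2.COLOR_RGB2BGR))"
```

```text
time: 8.25
tool_pos: [0.4207, 0.1258, 0.1027]
tool_rot: [0.002, -0.001, 1.0, 0.001]
contact_force: [0.2, -0.3, 0.2]
gripper_width: -0.003
grasp_force: 0.0
side lobe mod60: 2 -48 stripe: 60 42 white lobe: 80 112
top lobe mod60: 0 23 stripe: -77 13 white lobe: 0 0
```

View pics/a8.png

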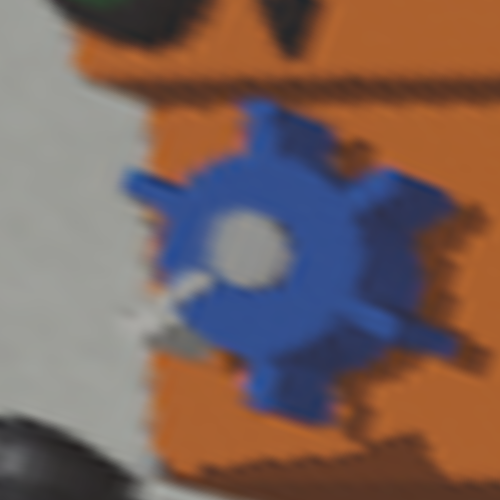

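That is picture ten, so I go by numbers from here. The stripe is at 60° with the lobes at click phase, so one click is done and two remain. I repeat the same stroke in two parts.

```bash
python3 -m inch '[{"dx":0,"dy":-0.025,"dz":0,"rx":0,"ry":0,"rz":0},{"dx":-0.04,"dy":-0.025,"dz":0,"rx":0,"ry":0,"rz":0},{"dx":-0.07,"dy":-0.025,"dz":0,"rx":0,"ry":0,"rz":0},{"dx":-0.07,"dy":-0.025,"dz":0.033,"rx":0,"ry":0,"rz":0},{"dx":-0.07,"dy":-0.025,"dz":0.033,"rx":0,"ry":0,"rz":0}]'; python3 -m inch '[{"dx":0,"dy":0.015,"dz":0,"rx":0,"ry":0,"rz":0},{"dx":0,"dy":0.027,"dz":0,"rx":0,"ry":0,"rz":0},{"dx":0,"dy":0.036,"dz":0,"rx":0,"ry":0,"rz":0},{"dx":0,"dy":0.045,"dz":0,"rx":0,"ry":0,"rz":0},{"dx":0,"dy":0.053,"dz":0,"rx":0,"ry":0,"rz":0}]';python3 -m inch '[{"dx":0,"dy":0.008,"dz":0,"rx":0,"ry":0,"rz":0},{"dx":0,"dy":0.016,"dz":0,"rx":0,"ry":0,"rz":0},{"dx":0,"dy":0.021,"dz":0,"rx":0,"ry":0,"rz":0},{"dx":0,"dy":0.021,"dz":0,"rx":0,"ry":0,"rz":0},{"dx":0,"dy":0.021,"dz":0,"rx":0,"ry":0,"rz":0}]'; python3 -m inch '[{"dx":0.013,"dy":0,"dz":0,"rx":0,"ry":0,"rz":0},{"dx":0.03,"dy":0,"dz":0,"rx":0,"ry":0,"rz":0},{"dx":0.05,"dy":0,"dz":0,"rx":0,"ry":0,"rz":0},{"dx":0.07,"dy":0,"dz":-0.03,"rx":0,"ry":0,"rz":0},{"dx":0.07,"dy":0,"dz":-0.03,"rx":0,"ry":0,"rz":0}]'; python3 -c "
from h import *
angle();angle('top')"
```

```text
time: 8.85
tool_pos: [0.4745, 0.1048, 0.0702]
tool_rot: [-0.004, -0.0, 1.0, -0.0]
contact_force: [-1.1, 0.2, -0.4]
gripper_width: -0.001
grasp_force: 0.0
time: 9.35
tool_pos: [0.4771, 0.1477, 0.0753]
tool_rot: [0.001, -0.001, 1.0, -0.001]
contact_force: [0.4, -3.3, -0.7]
gripper_width: -0.003
grasp_force: 1.2
time: 9.85
tool_pos: [0.4769, 0.1645, 0.0746]
tool_rot: [0.0, -0.001, 1.0, 0.0]
contact_force: [-0.7, -0.1, -0.6]
gripper_width: 0.0
grasp_force: 0.0
time: 10.35
tool_pos: [0.4208, 0.1644, 0.1005]
tool_rot: [0.002, -0.001, 1.0, 0.0]
contact_force: [0.7, 0.2, -0.2]
gripper_width: 0.003
grasp_force: 0.0
side lobe mod60: 2 -50 stripe: 120 35 white lobe: 95 100
top lobe mod60: 2 28 stripe: 61 124 white lobe: 120 13
```

The stripe is at 120° in the side view and the white lobe at 120° in the top view, so two clicks are done. I make the last stroke the same way.

```bash
python3 -m inch '[{"dx":0,"dy":-0.06,"dz":0,"rx":0,"ry":0,"rz":0},{"dx":-0.03,"dy":-0.073,"dz":0,"rx":0,"ry":0,"rz":0},{"dx":-0.07,"dy":-0.073,"dz":0,"rx":0,"ry":0,"rz":0},{"dx":-0.07,"dy":-0.073,"dz":0.03,"rx":0,"ry":0,"rz":0},{"dx":-0.07,"dy":-0.073,"dz":0.03,"rx":0,"ry":0,"rz":0}]'; python3 -m inch '[{"dx":0,"dy":0.015,"dz":0,"rx":0,"ry":0,"rz":0},{"dx":0,"dy":0.027,"dz":0,"rx":0,"ry":0,"rz":0},{"dx":0,"dy":0.036,"dz":0,"rx":0,"ry":0,"rz":0},{"dx":0,"dy":0.045,"dz":0,"rx":0,"ry":0,"rz":0},{"dx":0,"dy":0.053,"dz":0,"rx":0,"ry":0,"rz":0}]';python3 -m inch '[{"dx":0,"dy":0.008,"dz":0,"rx":0,"ry":0,"rz":0},{"dx":0,"dy":0.016,"dz":0,"rx":0,"ry":0,"rz":0},{"dx":0,"dy":0.021,"dz":0,"rx":0,"ry":0,"rz":0},{"dx":0,"dy":0.021,"dz":0,"rx":0,"ry":0,"rz":0},{"dx":0,"dy":0.021,"dz":0,"rx":0,"ry":0,"rz":0}]'; python3 -m inch '[{"dx":0.013,"dy":0,"dz":0,"rx":0,"ry":0,"rz":0},{"dx":0.03,"dy":0,"dz":0,"rx":0,"ry":0,"rz":0},{"dx":0.05,"dy":0,"dz":0,"rx":0,"ry":0,"rz":0},{"dx":0.07,"dy":0,"dz":-0.03,"rx":0,"ry":0,"rz":0},{"dx":0.07,"dy":0,"dz":-0.03,"rx":0,"ry":0,"rz":0}]'; python3 -c "
from h import *
angle();angle('top')"
```

```text
time: 10.95
tool_pos: [0.4749, 0.1052, 0.0706]
tool_rot: [-0.004, -0.0, 1.0, -0.0]
contact_force: [-2.0, -1.0, -0.4]
gripper_width: 0.004
grasp_force: 0.0
time: 11.45
tool_pos: [0.477, 0.1487, 0.0752]
tool_rot: [0.001, -0.001, 1.0, -0.001]
contact_force: [0.8, -2.3, 0.6]
gripper_width: 0.001
grasp_force: 1.1
time: 11.95
tool_pos: [0.4769, 0.1653, 0.0746]
tool_rot: [0.0, -0.001, 1.0, 0.0]
contact_force: [-0.2, 0.6, 0.9]
gripper_width: 0.001
grasp_force: 0.0
time: 12.45
tool_pos: [0.4208, 0.1652, 0.1005]
tool_rot: [0.002, -0.001, 1.0, 0.0]
contact_force: [0.8, 0.4, 0.8]
gripper_width: -0.002
grasp_force: 0.0
side lobe mod60: 58 -39 stripe: 180 41 white lobe: 129 139
top lobe mod60: 2 28 stripe: 67 125 white lobe: -180 9
```

Both views show the white lobe at 180°, which is at the arrow. Next I move over the store button at (0.614, 0.188), whose top I estimate at z≈0.097.

```bash
python3 -m inch '[{"dx":0,"dy":0,"dz":-0.05,"rx":0,"ry":0,"rz":0},{"dx":-0.242,"dy":0.0285,"dz":-0.05,"rx":0,"ry":0,"rz":0},{"dx":-0.242,"dy":0.0285,"dz":-0.05,"rx":0,"ry":0,"rz":0},{"dx":-0.242,"dy":0.0285,"dz":-0.05,"rx":0,"ry":0,"rz":0},{"dx":-0.242,"dy":0.0285,"dz":-0.05,"rx":0,"ry":0,"rz":0}]'; python3 -m inch '[{"dx":0,"dy":0,"dz":0,"rx":0,"ry":0,"rz":0},{"dx":0,"dy":0,"dz":0,"rx":0,"ry":0,"rz":0},{"dx":0,"dy":0,"dz":0,"rx":0,"ry":0,"rz":0}]'; python3 -c "
from h import *
angle()"
```

```text
time: 13.05
tool_pos: [0.6167, 0.1878, 0.137]
tool_rot: [-0.0, -0.0, 1.0, -0.0]
contact_force: [-0.5, 0.6, -0.1]
gripper_width: -0.001
grasp_force: 0.0
time: 13.35
tool_pos: [0.6136, 0.1878, 0.1374]
tool_rot: [-0.001, -0.001, 1.0, -0.0]
contact_force: [0.5, 0.2, 0.2]
gripper_width: 0.005
grasp_force: 0.0
side lobe mod60: 56 -41 stripe: 173 46 white lobe: 149 104
```

Before pressing I check the angle more finely, by matching the ring profile against the start image, which was at a click.

```bash
cat > fine.py <<'E'
from h import *
def blu(n,f,r):
    a=np.deg2rad(np.arange(0,360,.5)); m=np.float32([proj(n,H+[-r*np.cos(x),r*np.sin(x),0]) for x in a])[None]
    s=cv2.remap(f,m,None,cv2.INTER_CUBIC)[0].astype(float); return (s[:,2]-s[:,0])/100
for n in("top","side"):
    f0=cv2.cvtColor(cv2.imread(f"pics/{n}0.png"),cv2.COLOR_BGR2RGB); f1=optics.grab_frame(n)
    for lo,hi in((210,270),(270,330),(330,390),(90,150)):
        e=[];S=np.arange(-24,25); i=np.arange(lo*2,hi*2)
        for k in S: e.append(sum(np.abs(blu(n,f1,r)[(i+k)%720]-blu(n,f0,r)[i%720]).mean() for r in(.041,.044,.047)))
        j=int(np.argmin(e)); print(n,lo,hi,"shift deg",S[j]/2,"err",round(e[j],2),"at0",round(e[24],2))
E
python3 fine.py
```

```text
top 210 270 shift deg 0.0 err 0.29 at0 0.29
top 270 330 shift deg 0.0 err 0.3 at0 0.3
top 330 390 shift deg 0.0 err 0.96 at0 0.96
top 90 150 shift deg 4.5 err 1.8 at0 1.81
side 210 270 shift deg 0.0 err 0.25 at0 0.25
side 270 330 shift deg 0.5 err 0.14 at0 0.14
side 330 390 shift deg 6.0 err 1.6 at0 1.84
side 90 150 shift deg -0.5 err 0.25 at0 0.28
```

The visible lobes match to within 0.5°, so the wheel is clicked in. Now I lower onto the button.

```bash
python3 -m inch '[{"dx":0,"dy":0,"dz":0.02,"rx":0,"ry":0,"rz":0},{"dx":0,"dy":0,"dz":0.04,"rx":0,"ry":0,"rz":0},{"dx":0,"dy":0,"dz":0.046,"rx":0,"ry":0,"rz":0},{"dx":0,"dy":0,"dz":0.046,"rx":0,"ry":0,"rz":0}]'; python3 -m inch '[{"dx":0,"dy":0,"dz":0.003,"rx":0,"ry":0,"rz":0},{"dx":0,"dy":0,"dz":0.005,"rx":0,"ry":0,"rz":0},{"dx":0,"dy":0,"dz":0.005,"rx":0,"ry":0,"rz":0}]'
```

```text
time: 13.9
tool_pos: [0.6129, 0.1878, 0.0995]
tool_rot: [-0.002, -0.001, 1.0, -0.0]
contact_force: [0.2, 0.1, 0.7]
gripper_width: 0.001
grasp_force: 0.6
time: 14.2
tool_pos: [0.6147, 0.1881, 0.0981]
tool_rot: [0.0, -0.001, 1.0, 0.0]
contact_force: [-0.5, 0.0, 2.3]
gripper_width: -0.001
grasp_force: 1.0
```

```bash
python3 -m inch '[{"dx":0,"dy":0,"dz":0.003,"rx":0,"ry":0,"rz":0},{"dx":0,"dy":0,"dz":0.005,"rx":0,"ry":0,"rz":0},{"dx":0,"dy":0,"dz":0.005,"rx":0,"ry":0,"rz":0}]'; python3 -m inch '[{"dx":0,"dy":0,"dz":0.002,"rx":0,"ry":0,"rz":0},{"dx":0,"dy":0,"dz":0.003,"rx":0,"ry":0,"rz":0},{"dx":0,"dy":0,"dz":0.003,"rx":0,"ry":0,"rz":0}]'
```

```text
time: 14.5
tool_pos: [0.615, 0.1881, 0.0942]
tool_rot: [0.001, -0.001, 1.0, 0.0]
contact_force: [0.1, 1.2, 4.0]
gripper_width: 0.006
grasp_force: 1.9
time: 14.8
tool_pos: [0.6151, 0.1882, 0.0939]
tool_rot: [0.0, -0.001, 1.0, 0.0]
contact_force: [-5.9, -1.1, 12.6]
gripper_width: 0.003
grasp_force: 6.2
```

The force jumps to 12.6 N at the hard stop, so the button is fully down. I release it, retreat upwards and check.

```bash
python3 -m inch '[{"dx":0,"dy":0,"dz":-0.03,"rx":0,"ry":0,"rz":0},{"dx":0,"dy":0,"dz":-0.08,"rx":0,"ry":0,"rz":0},{"dx":0,"dy":0,"dz":-0.12,"rx":0,"ry":0,"rz":0},{"dx":0,"dy":0,"dz":-0.12,"rx":0,"ry":0,"rz":0},{"dx":0,"dy":0,"dz":-0.12,"rx":0,"ry":0,"rz":0}]'; python3 fine.py; python3 - <<'E'
from h import *
for nm in("bottle","cup"):
    for d in nets.boxes_of("side",nm)[:1]: print(nm,np.round(d['bbox']))
E
```

```text
time: 15.3
tool_pos: [0.6149, 0.1881, 0.1879]
tool_rot: [0.001, -0.001, 1.0, 0.0]
contact_force: [0.9, 0.6, 0.2]
gripper_width: -0.002
grasp_force: 0.0
top 210 270 shift deg 0.0 err 0.31 at0 0.31
top 270 330 shift deg 0.0 err 0.32 at0 0.32
top 330 390 shift deg -0.5 err 0.73 at0 0.74
top 90 150 shift deg 3.5 err 1.19 at0 1.24
side 210 270 shift deg 0.0 err 0.24 at0 0.24
side 270 330 shift deg 0.5 err 0.14 at0 0.14
side 330 390 shift deg 6.0 err 1.61 at0 1.85
side 90 150 shift deg -1.0 err 0.36 at0 0.4
bottle [203. 130.  26.  50.]
cup [306. 361.  44.  47.]
```

```bash
python3 -c "
from plant import ticket
print(ticket.job_done())"
```

```text
the job is handed in; nothing more can be done
None
```

I turned the blue wheel three clicks clockwise until its white lobe was at the arrow (visible lobes within about 1° of the click position), then pressed the green button to its stop and released it. The bottle and cup had not shifted in the camera view, I did not touch the red pump, and the job is handed in; no verdict came back.

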